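# Release a power sensor from its quick-lock socket and lay it in the rest tray

## Task

Slide the red-eared sprung collar of the test fixture back towards the blue cabinet so that the power sensor is released, then draw the sensor straight out of its socket and lay it down gently in the green tray, flat and lengthwise inside the rim, either way round. Do not drop it, and leave the other things on the bench where they are.

Things in the scene. Friction and masses are not known exactly. Their poses are not given: they have to be found in the camera images.
- fixture: Test fixture, fixed: blue cabinet (130 deep, 190 wide, 98 high), from whose metal front a level steel tube (the socket, 62 long, 45 across, axis 65 above bench) stands out. Origin: on the bench, in the front's plane, under the tube's axis. z up; -x points out of the socket (draw direction); the cabinet fills x = 0 to 130. The sensor rests on a 20 wide rail, top 46 above bench, x = -65 to -215.
- socket_mouth (a point): Open end of the socket tube, on its axis, at fixture x = -62; axes as the fixture's. The locked sensor cannot be drawn. Once the collar is fully back, a plunger pushes the sensor out to 18 beyond its first place along -x (within half a second); there it stays on the rail unlocked, its nose still 28 deep, and the collar may be let go. Draw it straight along fixture -x, at least 35 more, before lifting.
- collar (a joint): Travel (m) of the dark steel collar round the tube's outer end, slanting 25 degrees upward towards the cabinet: 0 = forward, locked; 0.020 = fully back at its stop (18 mm along fixture +x, 8 up). Pushed level it takes about 5 N to start, up to 20 N later; it drags the sensor about 11 mm inward, then the lock opens (at 0.011 to 0.016). It springs forward when let go.
- collar_ear (a point): Middle of the front face (looking to fixture -x) of the collar's red upright ear, where it is pushed towards the cabinet. Ear 44 wide, 8 thick, its top 125 and free face from 92 above bench (8 higher when back); this point 110 above, at fixture x = -62. Moves with the collar; axes as the fixture's. The sensor's body (top 84 above bench) lies below and in front of the ear.
- sensor_center (a point): Centre of the sensor's square body, grey with dark ribs and one yellow band, 100 long (x), 38 x 38 across, about 0.22 kg. x runs along the sensor to its nose, z up. The steel nose (20 diameter, brass flange 29) stands 60 out of the +x end: the sensor spans x = -50 to +110. Locked, its x is the fixture's +x, its centre at fixture x = -127, 65 above bench.
- sensor_tip (a point): End of the sensor's nose, on its axis, 110 from sensor_center along the sensor's x. It is clear of the socket once beyond fixture x = -67.
- tray: Shallow green tray with black rubber floor, fixed to the bench. Inside 198 x 84, long side along its x; floor 6, rim 12 above bench, rim 6 thick. Origin: on the bench under its centre; z up.
- attenuator_a: Bystander: copper box with toggle switches and yellow sides, 226 x 60 x 56 high, long along x. It and the tray may change places. Origin under its centre.
- attenuator_b: Bystander: a second such copper box, at the back. Origin under its centre.
- splitter: Bystander: small blue box 75 x 55 x 55. Origin under its centre.
- mug: Bystander: white mug, 80 diameter, 92 high. Origin under its centre.
- driver: Bystander: blue-handled screwdriver, 170 long, lying. Origin under its middle.
- dummy_load: Bystander: black ribbed upright cylinder, 54 diameter, 123 high. Origin under its centre.

How it is judged:
On the way, in this order (a step that is already met when the one before it is completed fails the run):
1. the collar is slid back (more than 10 mm) (value of joint collar above 0.01 m), for 0.05 s.
2. the sensor's nose is drawn right out of the socket and the collar has been let go (x of sensor_tip in the frame of fixture below -0.067 m and value of joint collar below 0.003 m), for 0.05 s.
At the end, for the whole second after the job is handed in: The sensor lies flat on the tray's floor inside the rim (its centre within 56 mm along and 26 mm across of the tray's centre, no higher than 27.5 mm above the bench), lengthwise within 0.4 rad, at rest, and the collar is back forward (below 3 mm) (x of sensor_center in the frame of tray between -0.056 and 0.056 m and y of sensor_center in the frame of tray between -0.026 and 0.026 m and z of sensor_center in the frame of tray below 0.0275 m and angle between the x axis of sensor_center and the x axis of tray, either way round below 0.4 rad and linear speed of sensor below 0.02 m/s and value of joint collar below 0.003 m); the robot touches nothing.
It fails at once if the sensor is let fall (faster than 0.4 m/s with no finger on it) (linear speed of sensor above 0.4 m/s and contact force between the fingers and sensor below 0.3 N).
It fails at once if the sensor is dropped or pressed hard into the tray (over 40 N) (contact force between sensor and tray above 40 N).
It fails at once if a bystander is moved by more than 20 mm (distance of any of attenuator_a, attenuator_b, splitter, mug, driver, dummy_load from where it was at the start of the episode above 0.02 m).
It also fails if it takes over 48 s, if anything falls off the work surface, if the arm or the gripper's body presses on something with over 40 N, if the wrist force passes 120 N, or if a joint passes its speed limit or range.

## Robot

A 6-joint arm with a two-finger parallel gripper is mounted at the origin on the work surface. World frame = base frame: x ahead of the robot, y to its left, z up, the work surface at z = 0. Lengths are in m, angles in rad, forces in N, time in s.
With the tool pointing down it reaches from about 0.35 to 0.975 m from the base axis. Payload 7.1 kg.
Tool frame: the origin (TCP) lies at the centre of the arm's flange, where the gripper is bolted on; the fingertips stand 182 mm ahead of it and the grasp point (between the pads) lies 163 mm ahead of it; z points along the fingers, y is the line along which they close (so a half turn about z gives the same grasp; the last joint's range is limited). The gripper opens to 88 mm and grips with 3 to 60 N. Pads are 20 mm wide; open, the fingers measure 115 mm over their backs; the gripper's body (75 mm by 178 mm) begins 61 mm behind the grasp point.
Start: joints at [-1.145, 0.423, 1.63, -0, 1.089, -0.019], TCP at [0.269, -0.564, 0.405] pointing down, gripper open.
Joint ranges: [-3, 3], [-0.9, 2.11], [0.09, 2.58], [-1.31, 4.45], [0.11, 2.69], [-2.54, 2.54]. Speed limits (rad/s): [2.39, 2.39, 3.01, 3.14, 3.14, 3.14].

## Interface

Orientations are given as a rotation vector (axis times angle).
In Python, from station import * gives the robot as it stands.
- The arm moves only by the tool step_arm, never from a script. Its argument "steps" is a list of rows, each a list of 3 entries, a list of its own where there are three numbers: the shift along the tool's x, y, z in m, then the turn, a rotation vector about the tool's x, y, z in rad, then the finger opening in m, from 0 to 0.0878. In form: [[[x, y, z], [wx, wy, wz], grip], ...]. A call has 1 to 20 rows; each row shifts and turns the commanded pose from where the row before left it, along the tool's axes as they then stand; what a row does not reach is not made up. A row lasts 1/10 s, in which the tool goes at most 50 mm and 8.59 degrees, less where a joint would pass 70% of its speed; a pose out of reach is approached as far as the arm can. A call is refused whole if a number of a shift passes 0.05 or a number of a turn 0.15, either way. A call with a gripper value outside its range is refused whole. The fingers move at their own pace and stop on an object; the grip force is fixed at half the most. Time passes only in rows, so rows that do not move let the fingers close. It gives the time, the measured TCP pose, the force, the opening and the grip force at its end, in the units of the state.
- read_state(): the state, without advancing time (a new reading comes with each control period).
- grab_frame(name): name is "scene" or "top" or "wrist"; returns a dict with "color" (384x512x3 uint8, red, green, blue), "fx", "fy", "cx", "cy" (pixels), "cam_to_world" (4x4, takes a point from camera to world coordinates). Camera axes: x right, y up, looking along -z (the intrinsics and any distortion apply to the point x, -y, -z); pixel columns grow to the right and rows downward; lengths in m; the calibration is good to about 2 mm. A picture is of the moment at which its call begins. There is no depth.
- hand_in(): hands the job in; it is judged then, once.
The state is a dict: "t": time; "joints": joint angles; "joint_velocities": joint speeds; "joint_efforts": joint torques, N m; "eef_pos": TCP position; "ee_rot": TCP orientation; "force": force on the tool from outside, world axes, zero at the start; "ft_torque": the same for the moment, N m; "gripper_width": opening from 0.0 (shut) to 1.0 (fully open); "grasp_force": force on a finger pad.
Only numpy, scipy, OpenCV 4.12 (cv2) and the standard library are available. Lean on these libraries where they do the work, as an engineer would, in place of code of your own. Each camera call takes 0.05 s, during which the arm holds its last target. There are 200 camera calls.

## Working session

There is one attempt and no reset: what is moved stays moved. The work goes in short steps, Python scripts to look and compute and a tool call to move; the robot and the scene stay as the last step left them, time stands still between calls to the robot, and variables do not carry over. Pictures are saved under pics/ and viewed, at most 10 in all, crops included, and the job is handed in when it is done.

Besides the shell and the picture viewer there is one more tool, called after "Emit:" as name(argument=value, ...) on one line, values as JSON. step_arm: Moves the arm, as the interface text tells. Its arguments: {"type":"object","properties":{"steps":{"type":"array"}},"required":["steps"]}

```bash
mkdir -p pics
cat > h.py <<'E'
from station import *
import numpy as np, cv2, pickle
def snap(n,f):
    d=grab_frame(n); cv2.imwrite(f'pics/{f}.png',cv2.cvtColor(d['color'],cv2.COLOR_RGB2BGR)); pickle.dump(d,open(f'pics/{f}.pkl','wb')); return d
def px2w(d,u,v,z):
    M=np.array(d['cam_to_world']); r=M[:3,:3]@np.array([(u-d['cx'])/d['fx'],-(v-d['cy'])/d['fy'],-1]); o=M[:3,3]
    return o+r*(z-o[2])/r[2]
def w2px(d,p):
    M=np.array(d['cam_to_world']); c=M[:3,:3].T@(np.array(p)-M[:3,3]); return d['cx']+d['fx']*c[0]/-c[2], d['cy']+d['fy']*c[1]/c[2]
E
python3 - <<'E'
from h import *
for n in('top','scene'):
    d=snap(n,n+'0'); print({k:v for k,v in d.items() if k!='color'})
s=read_state();print(s)
E
```

```text
{'fx': 400.322365099643, 'fy': 400.322365099643, 'cx': 257.5104478053649, 'cy': 190.00572884114337, 'cam_to_world': array([[ 0.00602856,  0.98545413, -0.16983466,  0.41490594],
       [-0.99986782,  0.00337573, -0.01590452,  0.13116561],
       [-0.01509986,  0.16990809,  0.98534422,  1.03309016],
       [ 0.        ,  0.        ,  0.        ,  1.        ]])}
{'fx': 429.4069302355004, 'fy': 429.4069302355004, 'cx': 256.35894127284195, 'cy': 187.12715156907365, 'cam_to_world': array([[ 0.20853983, -0.81276077,  0.54399546,  1.21542509],
       [ 0.97800344,  0.17587066, -0.11215517,  0.01997348],
       [-0.00451752,  0.55541826,  0.83155887,  1.0572193 ],
       [ 0.        ,  0.        ,  0.        ,  1.        ]])}
{'t': 0.1, 'joints': array([-1.14500199e+00,  4.23802106e-01,  1.63056344e+00,  2.51971107e-06,
        1.08860314e+00, -1.90083386e-02]), 'joint_velocities': array([ 5.69166270e-04, -8.17871839e-04, -2.75016957e-03,  1.07798446e-03,
        1.02689456e-03,  8.05719648e-05]), 'joint_efforts': array([-1.12149448e-04, -5.45613849e+01, -2.74324179e+01,  6.44989195e-02,
        1.87809271e-02, -3.17192553e-05]), 'eef_pos': array([ 0.26884849, -0.56396604,  0.40397543]), 'ee_rot': array([-3.06290255e+00, -6.92649636e-01,  4.32981830e-04]), 'force': array([-0.33985628, -1.00361134,  0.31727915]), 'ft_torque': array([ 0.01624997, -0.0733047 , -0.01141957]), 'grasp_force': 0.0, 'gripper_width': 1.0020509733534864}
```

View pics/top0.png

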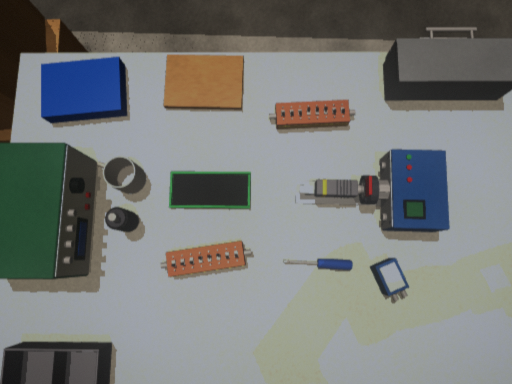

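View pics/scene0.png

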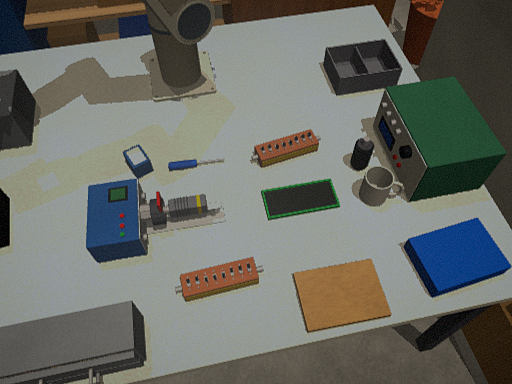

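The top view shows the cabinet at (381–448, 150–230), red ear near (369,188), yellow band near (325,188), tray at (170–251, 171–208), and attenuator_a at (205,259). The scene view agrees with this layout.

```bash
cat > m.py <<'E'
from h import *
def load(f): return pickle.load(open(f'pics/{f}.pkl','rb'))
def comp(d,lo,hi,box):
    h=cv2.cvtColor(d['color'],cv2.COLOR_RGB2HSV); m=cv2.inRange(h,lo,hi); k=np.zeros_like(m); x0,y0,x1,y1=box; k[y0:y1,x0:x1]=255; m&=k
    return np.argwhere(m>0)[:,::-1].astype(np.float32)
E
python3 - <<'E'
from m import *
d=load('top0')
def rect(p,z,n):
    w=np.array([px2w(d,u,v,z)[:2] for u,v in p],np.float32); r=cv2.minAreaRect(w); print(n,len(p),np.round(r[0],4),np.round(r[1],4),round(r[2],2),'mean',w.mean(0)); return r
rect(comp(d,(45,120,40),(75,255,255),(160,160,260,220)),.012,'tray')
b=comp(d,(105,100,40),(125,255,255),(375,140,455,240)); rect(b,.098,'cab')
rect(comp(d,(0,180,100),(8,255,255),(355,165,380,215)),.125,'ear')
rect(np.vstack([comp(d,(172,180,100),(180,255,255),(355,165,380,215)),comp(d,(0,180,60),(8,255,255),(355,165,380,215))]),.125,'ear2')
rect(comp(d,(22,120,80),(35,255,255),(300,165,350,215)),.084,'band')
c=cv2.resize(d['color'][140:240,280:460],None,fx=4.4,fy=4.4,interpolation=cv2.INTER_CUBIC); cv2.imwrite('pics/c1.png',c[:,:,::-1])
E
```

```text
tray 419 [0.5921 0.2723] [0.0922 0.2059] 0.16 mean [0.5876742  0.27131099]
cab 3813 [ 0.5806 -0.2355] [0.128  0.1891] 88.36 mean [ 0.5823561  -0.23747593]
ear 24 [ 0.5828 -0.1125] [0.0046 0.0352] 87.6 mean [ 0.5807881  -0.11269987]
ear2 24 [ 0.5828 -0.1125] [0.0046 0.0352] 87.6 mean [ 0.5807881  -0.11269987]
band 60 [ 0.5864 -0.0145] [0.0072 0.0344] 88.76 mean [ 0.5863923  -0.01446684]
```

View pics/c1.png

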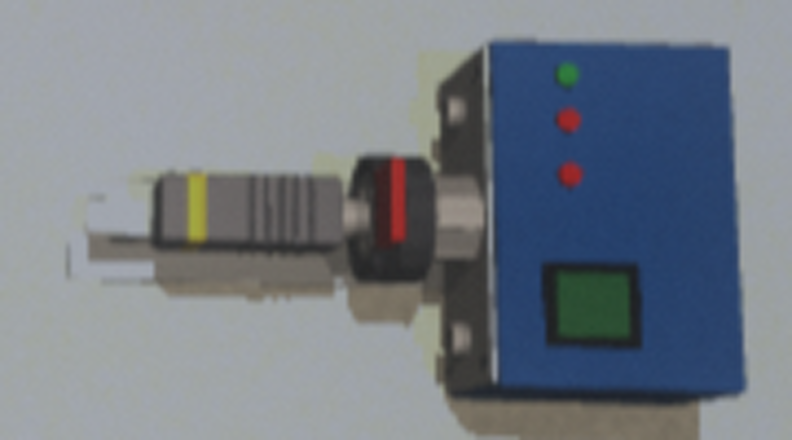

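The crop confirms the measurements. The front plane is at c1 x≈490, the ear's top edge at (397,200), and the body runs x=155–342. Cabinet, ear and band positions all agree to about 1–2 mm.

```bash
cat >> h.py <<'E'
from scipy.spatial.transform import Rotation as R
O=np.array([.5825,-.1705,0]); D=np.array([.0286,.9996,0]); 
def fx(x,y=0,z=0): # fixture coords -> world ; fixture +x=-D, y = z cross x
    ex=-D; ey=np.cross([0,0,1],ex); return O+ex*x+ey*y+np.array([0,0,z])
def togo(p,yv=np.array([-D[1],D[0],0])):
    s=read_state(); T=R.from_rotvec(s['ee_rot']); Y=np.array(yv); A=T.as_matrix()
    if Y@A[:,1]<0: Y=-Y
    Z=np.array([0,0,-1.]); G=np.column_stack([np.cross(Y,Z),Y,Z])
    print('t',s['t'],'pos',s['eef_pos'].round(4),'F',s['force'].round(1),'gw',round(s['gripper_width'],3),'gf',s['grasp_force'])
    print('axes\n',A.round(3),'\nturn(tool)',(T.inv()*R.from_matrix(G)).as_rotvec().round(4),'shift after turn',(G.T@(np.array(p)-s['eef_pos'])).round(4), 'shift now', (A.T@(np.array(p)-s['eef_pos'])).round(4))
E
python3 - <<'E'
from h import *
togo(fx(-.095,0,.36))
print(read_state()['joints'])
E
```

```text
t 0.1 pos [ 0.2688 -0.564   0.404 ] F [-0.3 -1.   0.3] gw 1.002 gf 0.0
axes
 [[ 0.903  0.43  -0.001]
 [ 0.43  -0.903  0.001]
 [ 0.    -0.001 -1.   ]] 
turn(tool) [-1.2000e-03 -8.0000e-04 -1.0974e+00] shift after turn [0.4973 0.3023 0.044 ] shift now [ 0.4957 -0.3047  0.0444]
[-1.14500199e+00  4.23802106e-01  1.63056344e+00  2.51971107e-06
  1.08860314e+00 -1.90083386e-02]
```

Emit:
step_arm(steps=[[[0,0,0],[0,0,-0.137],0],[[0,0,0],[0,0,-0.137],0],[[0,0,0],[0,0,-0.137],0],[[0,0,0],[0,0,-0.137],0],[[0,0,0],[0,0,-0.137],0],[[0,0,0],[0,0,-0.137],0],[[0,0,0],[0,0,-0.137],0],[[0,0,0],[0,0,-0.138],0],[[0.0414,0.0252,0.0037],[0,0,0],0],[[0.0414,0.0252,0.0037],[0,0,0],0],[[0.0414,0.0252,0.0037],[0,0,0],0],[[0.0414,0.0252,0.0037],[0,0,0],0],[[0.0414,0.0252,0.0037],[0,0,0],0],[[0.0414,0.0252,0.0037],[0,0,0],0],[[0.0414,0.0252,0.0037],[0,0,0],0],[[0.0414,0.0252,0.0037],[0,0,0],0],[[0.0414,0.0252,0.0037],[0,0,0],0],[[0.0414,0.0252,0.0037],[0,0,0],0],[[0.0414,0.0252,0.0037],[0,0,0],0],[[0.0414,0.0252,0.0037],[0,0,0],0]])

```text
t: 2.1
eef_pos: [0.5863, -0.0744, 0.3599]
ee_rot: [-2.253, -2.189, 0.001]
force: [0.2, -0.8, 0.5]
gripper_width: 0.01
grasp_force: 0.0
```

Run:
```python
from h import *
togo(fx(-.095,0,.282))
d=snap('wrist','w1')
for p in [(-.062,-.022,.125),(-.062,.022,.125),(-.177,.019,.084),(-.177,-.019,.084),(-.077,.019,.084),(-.077,-.019,.084)]: print(p,np.round(w2px(d,fx(*p)),1))
```

```text
t 2.1 pos [ 0.5863 -0.0744  0.3599] F [ 0.2 -0.8  0.5] gw 0.01 gf 0.0
axes
 [[ 0.029  1.    -0.   ]
 [ 1.    -0.029 -0.   ]
 [-0.    -0.    -1.   ]] 
turn(tool) [-0.0005  0.     -0.0002] shift after turn [-0.0012 -0.0011  0.0779] shift now [-0.0012 -0.001   0.0779]
(-0.062, -0.022, 0.125) [229.3 242.9]
(-0.062, 0.022, 0.125) [280.5 242.9]
(-0.177, 0.019, 0.084) [276.2 104.9]
(-0.177, -0.019, 0.084) [233.8 104.9]
(-0.077, 0.019, 0.084) [274.3 210.5]
(-0.077, -0.019, 0.084) [236.  210.4]
```

View pics/w1.png

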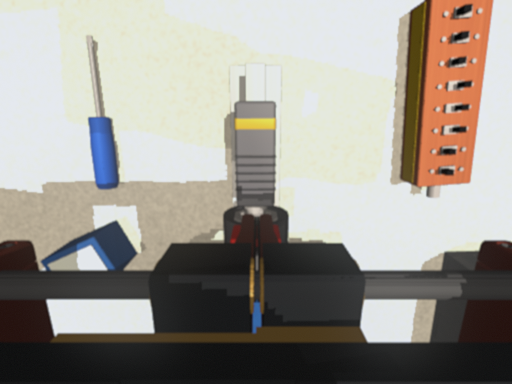

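The wrist view shows the body at (235–275, 101–206) and the ear ahead of the fingers at row ≈240. Lateral error is about 0, and the fixture is roughly 3 mm further out than I estimated. Descend, then push.

Emit:
step_arm(steps=[[[0.001,-0.001,0.025],[0,0,0],0],[[0,0,0.025],[0,0,0],0],[[0,0,0.023],[0,0,0],0],[[0,0,0],[0,0,0],0],[[-0.008,0,0],[0,0,0],0],[[-0.006,0,0],[0,0,0],0],[[-0.005,0,0],[0,0,0],0],[[-0.004,0,0],[0,0,0],0],[[-0.004,0,0],[0,0,0],0]])

```text
t: 3.05
eef_pos: [0.5847, -0.1007, 0.2902]
ee_rot: [-2.255, -2.186, -0.009]
force: [-1.8, 21.9, 17.3]
gripper_width: 0.003
grasp_force: 10.8
```

Push contact has started. The ear is dragging the fingers upward, so I'll follow its 25° slant.

Emit:
step_arm(steps=[[[-0.003,0,-0.004],[0,0,0],0],[[-0.004,0,-0.002],[0,0,0],0],[[-0.004,0,-0.002],[0,0,0],0],[[0,0,0],[0,0,0],0]])

```text
t: 3.45
eef_pos: [0.584, -0.1128, 0.2967]
ee_rot: [-2.255, -2.187, -0.005]
force: [2.4, 9.8, 3.5]
gripper_width: 0.002
grasp_force: 4.8
```

Emit:
step_arm(steps=[[[-0.003,0,-0.001],[0,0,0],0],[[-0.003,0,-0.001],[0,0,0],0],[[0,0,0],[0,0,0],0]])

```text
t: 3.75
eef_pos: [0.584, -0.1149, 0.2971]
ee_rot: [-2.252, -2.182, -0.013]
force: [8.5, 35.0, -8.6]
gripper_width: 0.001
grasp_force: 17.3
```

Emit:
step_arm(steps=[[[0,0,0],[0,0,0],0],[[0,0,0],[0,0,0],0],[[0,0,0],[0,0,0],0],[[0,0,0],[0,0,0],0]])

```text
t: 4.15
eef_pos: [0.584, -0.1147, 0.2971]
ee_rot: [-2.251, -2.183, -0.012]
force: [8.2, 32.9, -7.4]
gripper_width: 0.009
grasp_force: 16.8
```

Run:
```python
from m import *
d=load('w1'); b0=comp(d,(22,120,80),(32,255,255),(220,80,290,150)).mean(0)
e=snap('wrist','w2'); b1=comp(e,(22,120,80),(32,255,255),(180,5,330,200)); 
t=snap('top','t2'); tb=comp(t,(22,120,80),(35,255,255),(280,165,350,215))
for q,p,n in((d,b0,'w1'),(e,b1.mean(0),'w2'),(t,tb.mean(0) if len(tb) else (0,0),'top')): print(n,px2w(q,*p,.084), p)
togo(fx(-.147,0,.36))
```

```text
w1 [ 0.58657795 -0.0097581   0.084     ] [254.45432 123.45926]
w2 [0.58726784 0.00755722 0.084     ] [254.68965   36.548492]
top [0.58684183 0.0029427  0.084     ] [317.2353  186.78432]
t 4.25 pos [ 0.584  -0.1147  0.2971] F [ 9.1 34.9 -8.6] gw 0.006 gf 16.8032768368721
axes
 [[ 0.031  1.     0.001]
 [ 0.999 -0.031  0.009]
 [ 0.01   0.001 -1.   ]] 
turn(tool) [ 0.0012 -0.0095 -0.0023] shift after turn [ 0.0912  0.0001 -0.0629] shift now [ 0.0918 -0.     -0.062 ]
```

The sensor moved out 17 mm, so it is ejected and unlocked. Back off, go up, open and move over the body.

Emit:
step_arm(steps=[[[0.01,0,0],[0,0,0],0],[[0.015,0,0],[0,0,0],0],[[0.015,0,0],[0,0,0],0],[[0.015,0,-0.02],[0,0,0],0.0878],[[0.015,0,-0.025],[0,0,0],0.0878],[[0.025,0,-0.018],[0,0,0],0.0878],[[0,0,0],[0,0,0],0.0878],[[0,0,0],[0,0,0],0.0878]])

```text
t: 5.05
eef_pos: [0.5861, -0.0241, 0.3609]
ee_rot: [2.251, 2.189, 0.001]
force: [0.2, 0.4, 0.1]
gripper_width: 0.422
grasp_force: 0.0
```

Run:
```python
from m import *
togo(fx(-.147,0,.236))
d=snap('wrist','w3'); b=comp(d,(22,120,80),(32,255,255),(180,5,330,200)).mean(0); print(px2w(d,*b,.084))
for p in [(-.197,.019,.084),(-.197,-.019,.084),(-.097,.019,.084),(-.097,-.019,.084)]: print(p,np.round(w2px(d,fx(*p)),1))
```

```text
t 5.05 pos [ 0.5861 -0.0241  0.3609] F [0.2 0.4 0.1] gw 0.422 gf 0.0
axes
 [[ 0.028  1.     0.002]
 [ 1.    -0.028 -0.001]
 [-0.001  0.002 -1.   ]] 
turn(tool) [0.0016 0.0005 0.0007] shift after turn [0.0005 0.0006 0.1249] shift now [0.0006 0.0004 0.1249]
[0.5873207  0.00776713 0.084     ]
(-0.197, 0.019, 0.084) [276.7 138.9]
(-0.197, -0.019, 0.084) [235.8 138.9]
(-0.097, 0.019, 0.084) [274.8 238. ]
(-0.097, -0.019, 0.084) [237.6 238. ]
```

View pics/w3.png

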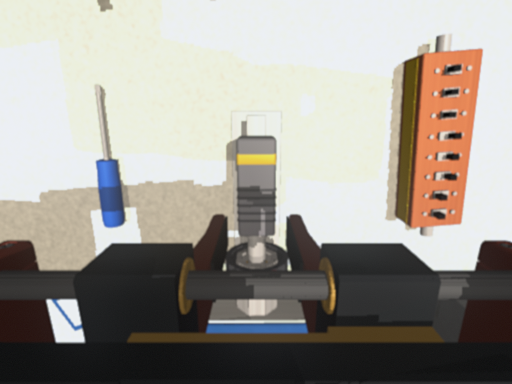

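The wrist view has the body at (238–275, 135–236), within about 2 mm of the prediction, with the fingers straddling it. Descend and grip.

Emit:
step_arm(steps=[[[0.001,0,0],[0,0,0],0.0878],[[0,0,0.02],[0,0,0],0.0878],[[0,0,0.025],[0,0,0],0.08],[[0,0,0.025],[0,0,0],0.07],[[0,0,0.025],[0,0,0],0.065],[[0,0,0.02],[0,0,0],0.06],[[0,0,0.01],[0,0,0],0.055],[[0,0,0],[0,0,0],0.05],[[0,0,0],[0,0,0],0.042],[[0,0,0],[0,0,0],0.02],[[0,0,0],[0,0,0],0.02],[[0,0,0],[0,0,0],0.02],[[0,0,0],[0,0,0],0.02]])

```text
t: 6.4
eef_pos: [0.5865, -0.0234, 0.2362]
ee_rot: [2.252, 2.188, 0.001]
force: [-2.1, -1.3, 5.1]
gripper_width: 0.431
grasp_force: 30.0
```

Emit:
step_arm(steps=[[[0.005,0,0],[0,0,0],0.02],[[0.01,0,0],[0,0,0],0.02],[[0.01,0,0],[0,0,0],0.02],[[0.01,0,0],[0,0,0],0.02],[[0.01,0,0],[0,0,0],0.02],[[0.01,0,0],[0,0,0],0.02],[[0.005,0,0],[0,0,0],0.02],[[0,0,0],[0,0,0],0.02]])

```text
t: 7.2
eef_pos: [0.5884, 0.0372, 0.2362]
ee_rot: [2.252, 2.189, 0.002]
force: [-0.5, -0.1, 5.2]
gripper_width: 0.43
grasp_force: 30.0
```

Run:
```python
from m import *
t=snap('top','t4'); tb=comp(t,(22,120,80),(35,255,255),(270,165,350,215)); print(px2w(t,*tb.mean(0),.084) if len(tb) else 'none', len(tb))
togo(np.array([.592,.302,.28]),[1,0,0])
c=cv2.resize(t['color'][140:240,280:460],None,fx=4.4,fy=4.4); cv2.imwrite('pics/c4.png',c[:,:,::-1])
w=snap('wrist','w4'); wb=comp(w,(22,120,80),(32,255,255),(180,5,330,250)); print(px2w(w,*wb.mean(0),.084) if len(wb) else 'none')
```

```text
none 0
t 7.25 pos [0.5884 0.0371 0.2362] F [-0.   1.1  4.9] gw 0.426 gf 29.99609738588333
axes
 [[ 0.028  1.     0.002]
 [ 1.    -0.028  0.   ]
 [ 0.     0.002 -1.   ]] 
turn(tool) [ 0.002  -0.0002 -0.0285] shift after turn [ 0.2649  0.0036 -0.0438] shift now [ 0.2649 -0.0039 -0.0438]
[0.58993983 0.0683524  0.084     ]
```

View pics/w4.png

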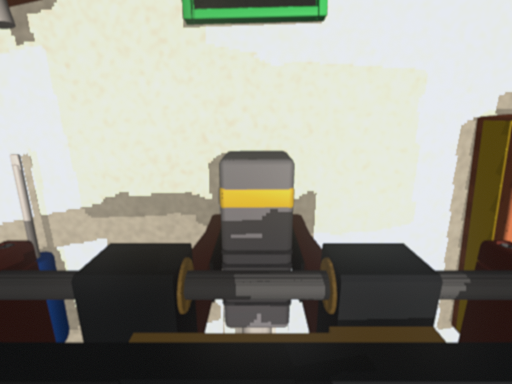

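The wrist view shows the sensor held between the pads (220–293, 152–325) with its nose clear, and the tray ahead at top centre. Lift and carry.

Emit:
step_arm(steps=[[[0,0,-0.015],[0,0,0],0.02],[[0,0,-0.025],[0,0,-0.014],0.02],[[0.01,0,-0.004],[0,0,-0.0145],0.02],[[0.025,0.0005,0],[0,0,0],0.02],[[0.035,0.0005,0],[0,0,0],0.02],[[0.035,0.0005,0],[0,0,0],0.02],[[0.035,0.0005,0],[0,0,0],0.02],[[0.035,0.0005,0],[0,0,0],0.02],[[0.035,0.0005,0],[0,0,0],0.02],[[0.025,0.0005,0],[0,0,0],0.02],[[0.02,0,0],[0,0,0],0.02],[[0.01,0,0],[0,0,0],0.02],[[0,0,0],[0,0,0],0.02],[[0,0,0],[0,0,0],0.02]])

```text
t: 8.7
eef_pos: [0.5915, 0.301, 0.279]
ee_rot: [-2.222, -2.221, 0.002]
force: [-0.2, -0.1, -2.3]
gripper_width: 0.433
grasp_force: 30.0
```

Run:
```python
from m import *
togo(np.array([.592,.302,.198]),[1,0,0])
w=snap('wrist','w5')
for p in [(.634,.371),(.55,.371),(.634,.173),(.55,.173)]: print(p,np.round(w2px(w,(*p,.012)),1))
```

```text
t 8.7 pos [0.5915 0.301  0.279 ] F [-0.2 -0.1 -2.3] gw 0.433 gf 29.99017506837845
axes
 [[ 0.001  1.    -0.001]
 [ 1.    -0.001 -0.001]
 [-0.001 -0.001 -1.   ]] 
turn(tool) [-0.0007  0.0007 -0.0006] shift after turn [0.001  0.0005 0.081 ] shift now [0.0011 0.0005 0.081 ]
(0.634, 0.371) [304.8 117.2]
(0.55, 0.371) [208.7 117.2]
(0.634, 0.173) [296.3 310. ]
(0.55, 0.173) [217.2 310. ]
```

View pics/w5.png

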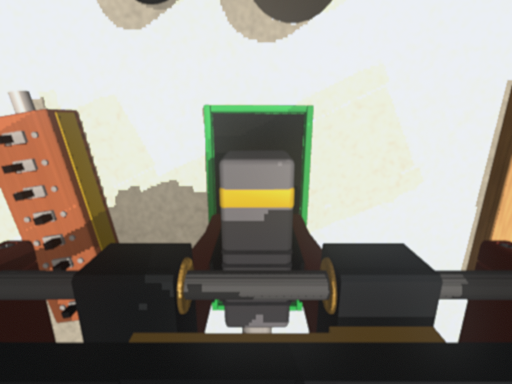

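The tray's inner far edge is at row ≈111 and cols 211–304, so the tray sits about 4 mm further out and 1 mm to the +x side of my estimate. Correct for that and lower.

Emit:
step_arm(steps=[[[0.004,0.0015,0.015],[0,0,0],0.02],[[0,0,0.02],[0,0,0],0.02],[[0,0,0.02],[0,0,0],0.02],[[0,0,0.012],[0,0,0],0.02],[[0,0,0.006],[0,0,0],0.02],[[0,0,0.003],[0,0,0],0.02],[[0,0,0.002],[0,0,0],0.02],[[0,0,0.001],[0,0,0],0.02],[[0,0,0],[0,0,0],0.02]])

```text
t: 9.65
eef_pos: [0.5934, 0.3057, 0.2009]
ee_rot: [2.222, 2.221, 0.001]
force: [0.0, 0.4, -2.3]
gripper_width: 0.435
grasp_force: 30.0
```

Emit:
step_arm(steps=[[[0,0,0.002],[0,0,0],0.02],[[0,0,0.001],[0,0,0],0.02],[[0,0,0.001],[0,0,0],0.02],[[0,0,0],[0,0,0],0.02]])

```text
t: 10.05
eef_pos: [0.5932, 0.3057, 0.1963]
ee_rot: [2.222, 2.221, 0.0]
force: [-0.3, -0.1, -2.6]
gripper_width: 0.433
grasp_force: 30.0
```

Emit:
step_arm(steps=[[[0,0,0.001],[0,0,0],0.02],[[0,0,0],[0,0,0],0.02]])

```text
t: 10.25
eef_pos: [0.5932, 0.3057, 0.1962]
ee_rot: [-2.222, -2.221, -0.0]
force: [-2.9, -1.7, 5.3]
gripper_width: 0.43
grasp_force: 30.0
```

The sensor is on the tray floor (force +5 N). Release with a narrow opening.

Emit:
step_arm(steps=[[[0,0,0],[0,0,0],0.04],[[0,0,0],[0,0,0],0.044],[[0,0,0],[0,0,0],0.05],[[0,0,0],[0,0,0],0.05],[[0,0,-0.005],[0,0,0],0.05],[[0,0,-0.01],[0,0,0],0.05],[[0,0,-0.03],[0,0,0],0.05],[[0,0,-0.04],[0,0,0],0.05],[[0,0,-0.04],[0,0,0],0.05],[[-0.045,0,-0.02],[0,0,0],0.05],[[-0.045,0,0],[0,0,0],0.05],[[-0.045,0,0],[0,0,0],0.05],[[-0.045,0,0],[0,0,0],0.05],[[0,0,0],[0,0,0],0.05]])

```text
t: 11.65
eef_pos: [0.5929, 0.1213, 0.3413]
ee_rot: [2.226, 2.215, -0.001]
force: [0.4, -0.3, 0.4]
gripper_width: 0.572
grasp_force: 0.0
```

Run:
```python
from h import *
t=snap('top','t6'); s=read_state(); print(s['t'],s['force'],s['gripper_width'])
c=cv2.resize(t['color'][130:260,150:410],None,fx=3,fy=3,interpolation=cv2.INTER_CUBIC); cv2.imwrite('pics/c6.png',c[:,:,::-1])
```

```text
11.7 [0.46095304 0.4209645  0.09260574] 0.5681700087759701
```

View pics/c6.png

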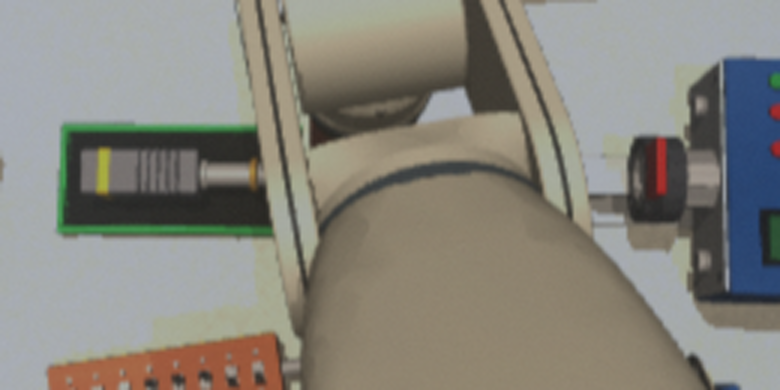

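The final view shows the sensor flat in the tray, with body at crop (82–197, 148–195) and its nose inside the rim. The collar ear is back at its forward position (655,165).

```bash
python3 -c "
from station import *
print(hand_in())"
```

```text
the job is handed in; nothing more can be done
None
```

I handed the job in at about 11.7 s: the sensor was released, drawn straight out and laid flat lengthwise in the green tray, and the collar sprang back forward; the hand-in returned no verdict.

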